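# Check the jar mill's hand brake lever

### The job

Check the hand brake of the jar mill with the red lever: with the backs of the fingers press the red lever in towards its bar until it comes up against its stop, short of the bar, and keep it there for about two seconds without forcing it, then let it spring all the way back out and move clear. Only push the lever from its outer side: do not hook or pinch it, and do not touch the bar. Leave the blue lever of the other mill and the jar, tub and weight on the bench alone.

Things in the scene. Friction and masses are not known exactly. Their poses are not given: they have to be found in the camera images.
- red_blade: Red outer blade of the lever to check, 8 mm thick, 22 tall (119 to 141 mm above the bench), 150 long, swinging level about an upright pin. Origin: mid-height on its inner face, 115 mm from the pin, 49 from the free end, a good place to press; the outer face lies 8 mm off along -x. Axes turn with it: +x level, square to the blade, the way it is pressed (to the bar); +y along it to the pin; z up.
- red_lever (a joint): Swing of the red lever (rad): 0 fully out, where its spring holds it; grows as it is pressed in (seen from above, anticlockwise); solid stop at 0.30. At the origin of red_blade the spring resists with about 1.5 N at first and 3.5 N just before the stop, where that point has moved about 34 mm.
- red_rib: Dark steel rib, 6 mm thick, 18 mm tall, along the inner side (towards the bar) of the red lever and moving with it; same origin and axes as red_blade. This side is not to be touched (hooked or pinched).
- red_bar: Fixed level round bar behind the red lever: 24 mm thick black grip on a steel tube 224 mm long, axis 130 mm above the bench. Origin at its middle, y along it, +x away from the lever. With the lever on its stop a gap of about 7 mm near the pin to 18 mm at the free end stays open. Nothing on bar, lever or its pin mount rises above 148 mm.
- red_mill: Jar mill with the red lever, fixed to the bench: grey bed 290 x 240 mm, top 60 mm above the bench (free space between bed and lever), with a white jar (90 mm thick, top 175 mm above the bench) lying on rollers. Origin under the bed's centre, z up; bar and lever on its -x side, bar 130 mm and the lever's free end about 230 mm from the origin.
- blue_mill: A second, like jar mill whose lever is painted blue; same sizes and axes. Not to be operated.
- blue_lever (a joint): Swing of the blue lever, 0 fully out, up to 0.30 rad. To be left alone.
- jar: Loose amber glass jar with black lid and paper label, 64 mm wide, 80 mm tall, upright. Origin at the centre of its underside. To be left alone.
- tub: Loose open white plastic tub, 72 mm wide at the rim, 70 mm tall. Origin at the centre of its underside. To be left alone.
- weight: Loose brass balance weight with a knob, 44 mm wide, 63 mm tall. Origin at the centre of its underside. To be left alone.

How it is judged (in metres and radians):
On the way:
1. the fingers press the red lever in to its stop (0.275 rad or more) and keep it there for 1 s (value of joint red_lever above 0.275 rad and contact force between the fingers and red_blade above 2 N), for 1 s.
At the end, for the whole second after the job is handed in: The red lever has sprung fully back out (within 0.02 rad), the blue lever is out (within 0.02 rad), and the jar, tub and weight stand still within 20 mm of where they began (value of joint each of red_lever, blue_lever below 0.02 rad and distance of each of jar, tub, weight from where it was at the start of the episode below 0.02 m and linear speed of each of jar, tub, weight below 0.02 m/s); the robot touches nothing.
It fails at once if the lever is hooked or pinched: its inner side is touched (contact force between any of the fingers, the arm and red_rib above 1.5 N).
It fails at once if the bar is touched (contact force between any of the fingers, the arm and red_bar above 1.5 N).
It fails at once if the lever is forced with more than 45 N (contact force between the fingers and red_blade above 45 N).
It fails at once if the blue lever is moved by more than 0.05 rad (value of joint blue_lever above 0.05 rad).
It fails at once if the jar, tub or weight is moved by more than 20 mm or lifted (distance of any of jar, tub, weight from where it was at the start of the episode above 0.02 m).
It also fails if it takes over 45 s, if anything falls off the work surface, if the arm or the gripper's body presses on something with over 40 N, if the wrist force passes 120 N, or if a joint passes its speed limit or range.

### The arm

A 6-joint arm with a two-finger parallel gripper is mounted at the origin on the work surface. World frame = base frame: x ahead of the robot, y to its left, z up, the work surface at z = 0. Lengths are in mm, angles in rad, forces in N, time in s.
With the tool pointing down it reaches from about 275 to 825 mm from the base axis. Payload 4.9 kg.
Tool frame: the origin (TCP) lies on the centre line of the jaws, within the pads' length; the fingertips stand 8 mm ahead of it and the grasp point (between the pads) lies 11 mm behind it; z points along the fingers, x is the direction in which the jaws open and shut, and the axes are right-handed (so a half turn about z gives the same grasp; the last joint's range is limited). The gripper opens to 85 mm and grips with 20 to 120 N. Pads are 22 mm wide; open, the fingers measure 114 mm over their backs; the gripper's body (76 mm by 85 mm) begins 54 mm behind the grasp point. The pads swing forward as they close: fully open they stand 13 mm farther back than shut.
Start: joints at [1.102, 0.326, -0.193, 1.052, 0, 1.437], TCP at [180.714, 519.481, 239.281] pointing down, gripper open.
Joint ranges: [-2.65, 2.65], [-0.97, 1.79], [-1.3, 1.35], [-1.93, 2.1], [-1.47, 1.37], [-3.14, 3.14]. Speed limits (rad/s): [2.57, 2.57, 3.14, 3.14, 3.14, 3.14].

### API

Orientations are given as a rotation vector (axis times angle).
In Python, from plant import env, snapshot gives the robot as it stands. The module is installed in compiled form; this text tells all that it offers.
- The arm moves only by the tool play_rows, never from a script. Its argument "plan" is one flat list of numbers, 5 for each row, row after row: the shift along the tool's x, y, z in mm, then the turn about the tool's z in degrees, then the closure in counts, from 0 (fully open) to 255 (shut). In form: [tx, ty, tz, turn, fingers, tx, ty, tz, turn, fingers, ...]. A call has 1 to 10 rows; each row is the pose to reach, as a shift and turn from the pose measured when the call began, along the tool's axes at that moment; what a row does not reach only later rows make up. A row lasts 1/8 s, in which the tool goes at most 62.5 mm and 10.7 degrees, less where a joint would pass 70% of its speed; a pose out of reach is approached as far as the arm can. A call with a gripper value outside its range is refused whole. The fingers move at their own pace and stop on an object; "force" is the grip in N (left out, the last holds). Time passes only in rows, so rows that repeat a pose let the fingers close. It gives the time, the measured TCP pose, the force and the opening at its end, in the units of the state.
- env.get_obs(): the state, without advancing time (a new reading comes with each control period).
- snapshot(name): name is "scene" or "top" or "wrist"; returns a dict with "pixels" (400x640x3 uint8, blue, green, red), "range_z" (400x640 float32, mm along the optical axis (not along the pixel's ray), 0 where there is no reading), "intrinsics" (3x3 intrinsics, pixels), "R" (3x3) and "t" (3): a world point X has camera coordinates R X + t. Camera axes: x right, y down, z forward; pixel columns grow to the right and rows downward; lengths in mm; the calibration is good to about 2 mm. A picture is of the moment at which its call begins.
- env.sign_off(): hands the job in, once; it reports no verdict.
The state is a dict: "t": time; "qpos": joint angles; "joint_velocities": joint speeds; "tau": joint torques, N m; "eef_pos": TCP position; "eef_rot": TCP orientation; "ft_force": force on the tool from outside, world axes, zero at the start; "torque": the same for the moment, N m; "grip_width": finger opening in mm.
Only numpy, scipy, OpenCV 4.12 (cv2) and the standard library are available. Lean on these libraries where they do the work, as an engineer would, in place of code of your own. Each camera call takes 0.05 s, during which the arm holds its last target. There are 200 camera calls.

## Working session

There is one attempt and no reset: what is moved stays moved. The work goes in short steps, Python scripts to look and compute and a tool call to move; the robot and the scene stay as the last step left them, time stands still between calls to the robot, and variables do not carry over. Pictures are saved under pics/ and viewed, about 8 in all and at most 12, crops included, and the job is handed in when it is done.

Besides the shell and the picture viewer there is one more tool, called after ">>>" as a command line: name --argument value ..., lists and objects as JSON in quotes. play_rows: Moves the arm, as the interface text tells. Its arguments: {"type":"object","properties":{"plan":{"type":"array"},"force":{"type":"number"}},"required":["plan"]}

```bash
mkdir -p pics; cat > h.py <<'E'
import numpy as np, cv2
from plant import env, snapshot
def pts(s):
    z=s["range_z"]; K=s["intrinsics"]; v,u=np.mgrid[:z.shape[0],:z.shape[1]]
    c=np.stack([(u-K[0,2])/K[0,0]*z,(v-K[1,2])/K[1,1]*z,z],-1)
    return (c-s["t"])@s["R"], z>0
def masks(s):
    h=cv2.cvtColor(s["pixels"],cv2.COLOR_BGR2HSV); H,S,V=h[...,0],h[...,1],h[...,2]
    return {"red":((H<8)|(H>172))&(S>140)&(V>60),"blue":(H>100)&(H<125)&(S>140)&(V>60)}
E
python3 - <<'E'
from h import *
print(env.get_obs())
ims=[]
for n in("scene","top"):
    s=snapshot(n); ims.append(s["pixels"]); np.savez("pics/"+n,**s)
    P,ok=pts(s); 
    print(n,s["t"],(-s["R"].T@s["t"]).round())
    for k,m in masks(s).items():
        m=m&ok&(P[...,2]>100)&(P[...,2]<160)
        q=P[m]
        if len(q)<20: print(k,len(q));continue
        r=cv2.minAreaRect(q[:,:2].astype(np.float32)); print(k,len(q),r,cv2.boxPoints(r).round().tolist(),np.percentile(q[:,2],[5,50,95]))
cv2.imwrite("pics/a.png",ims[0]);cv2.imwrite("pics/b.png",ims[1])
E
```

```text
{'t': 0.0, 'qpos': array([ 1.10181800e+00,  3.26925125e-01, -1.93605037e-01,  1.05198844e+00,
       -1.17000351e-05,  1.43659104e+00]), 'joint_velocities': array([ 0.00030424,  0.00016491, -0.00038156,  0.00169053, -0.00066976,
        0.00135187]), 'tau': array([-3.62567298e-04, -4.43399835e+01,  2.62439883e+01,  1.56077411e-02,
       -1.63374684e-04,  1.52544708e-06]), 'eef_pos': array([180.43860383, 518.95171486, 238.50400315]), 'eef_rot': array([ 2.55983689e+00,  1.81981751e+00, -2.38568721e-03]), 'ft_force': array([ 0.41405951, -1.2455941 ,  0.58111977]), 'torque': array([ 0.01931504, -0.01899672, -0.01542406]), 'grip_width': 85.37701726520993}
scene [ 373.95699419 -186.85312664 1375.81613033] [1106.  524.  755.]
red 278 ((221.60086059570312, 49.6517333984375), (1128.613037109375, 1424.7294921875), 29.45960807800293) [[-620.0, 392.0], [81.0, -848.0], [1063.0, -293.0], [363.0, 947.0]] [117.20195961 138.79920256 157.37253498]
blue 638 ((60.25115966796875, -252.08404541015625), (1335.313232421875, 1162.5911865234375), 12.293641090393066) [[-716.0, 174.0], [-468.0, -962.0], [836.0, -678.0], [589.0, 458.0]] [103.28319737 136.46636083 156.27718722]
top [ 28.12061564 528.58700271 971.96194298] [ 331.    7. 1056.]
red 355 ((583.6201171875, 221.2196044921875), (294.29266357421875, 133.25132751464844), 15.116182327270508) [[424.0, 247.0], [459.0, 119.0], [743.0, 195.0], [708.0, 324.0]] [129.25690594 140.70422187 155.26478283]
blue 381 ((576.4507446289062, -237.73487854003906), (296.3264465332031, 133.06167602539062), 16.33880043029785) [[416.0, -216.0], [453.0, -343.0], [737.0, -260.0], [700.0, -132.0]] [128.42326543 140.75808587 149.87444649]
```

View pics/a.png

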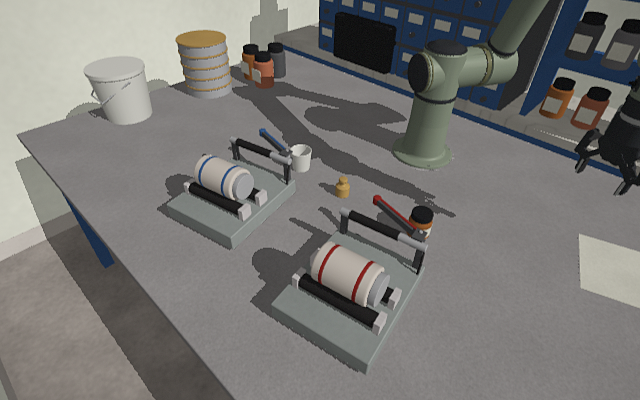

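View pics/b.png

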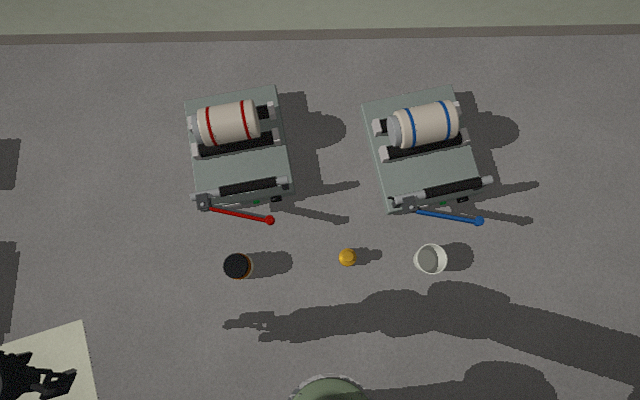

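Both pictures: the red lever is on the left mill in the top view, pin about (203,202) and knob at its free end about (270,220). The jar is at (238,266), weight (347,257), tub (430,260), so the jar is close to the lever on its outer side. In the scene view the red lever runs from (378,200) to (415,228).

```bash
cat >> h.py <<'E'
def ray(s,u,v,h):
    d=np.stack([(np.asarray(u)-s["intrinsics"][0,2])/s["intrinsics"][0,0],(np.asarray(v)-s["intrinsics"][1,2])/s["intrinsics"][1,1],np.ones(np.shape(u))],-1)@s["R"]
    c=-s["R"].T@s["t"]; return c+d*((h-c[2])/d[...,2])[...,None]
E
python3 - <<'E'
from h import *
from scipy.spatial.transform import Rotation as Ro
s=dict(np.load("pics/top.npz")); m=masks(s)["red"]; m[:198]=0; m[235:]=0; m[:,:190]=0;m[:,300:]=0
v,u=np.nonzero(m); P=ray(s,u,v,141.)
blade=P[(u<262)]
l=cv2.fitLine(blade[:,:2].astype(np.float32),cv2.DIST_HUBER,0,.01,.01).ravel(); print("line",l,len(blade))
d=l[:2]; n=np.array([-d[1],d[0]]); a=(P[:,:2]-l[2:])@d; b=(P[:,:2]-l[2:])@n
print("ends",l[2:]+d*a.min(),l[2:]+d*a.max(), "len",np.ptp(a)," width pct",np.percentile(b,[2,50,98]))
Q,ok=pts(s); print("z",np.percentile(Q[m&ok][:,2],[5,50,95]))
for nm,(x,y,h) in dict(pin=(203,202,145.),knob=(270,220,141.),jar=(238,266,80.),weight=(347,257,63.),tub=(430,260,70.),barL=(219,193,142.),barR=(291,180,142.)).items(): print(nm,ray(s,x,y,h).round(1),Q[y,x].round(1))
print(Ro.from_rotvec(env.get_obs()["eef_rot"]).as_matrix().round(3))
c=cv2.resize(s["pixels"][165:290,180:330],None,fx=5,fy=5,interpolation=cv2.INTER_NEAREST); cv2.imwrite("pics/c.png",c)
E
```

```text
line [2.2098579e-01 9.7527701e-01 4.7936859e+02 2.0607660e+02] 208
ends [459.81148567 119.76518578] [492.90801374 265.83015915] len 149.7676786989889  width pct [-10.81811317  -0.46827843   4.34773058]
z [130.25045974 140.55259175 143.69259064]
pin [505.8 278.2 145. ] [505.7 278.  145.6]
knob [464.3 128.2 141. ] [463.7 127.7 144.9]
jar [366.3 209.   80. ] [366.3 209.   80. ]
weight [385.8 -44.6  63. ] [385.8 -44.6  64.4]
tub [ 376.9 -237.2   70. ] [ 379.8 -252.8    7.3]
barL [526.6 243.9 142. ] [526.3 243.5 143.4]
barR [554.7  81.9 142. ] [575.1  88.8  58.8]
[[ 0.329  0.944 -0.001]
 [ 0.944 -0.329 -0.001]
 [-0.002 -0.    -1.   ]]
```

View pics/c.png

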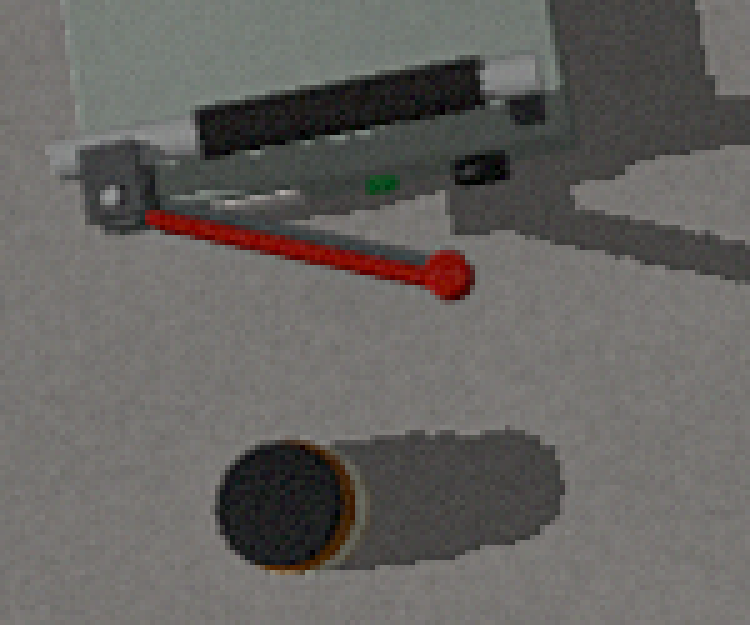

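The lever's outer face at the press point is about (466.6, 168.5) and the press direction is (0.975, -0.221). I move above and outside it at the same height, fingers shut, with the jaw axis turned to the press direction.

>>> play_rows --plan '[-24, 34, 0, 8, 255, -48, 67, 0, 17, 255, -73, 101, 0, 25, 255, -97, 134, 0, 33, 255, -121, 168, 0, 42, 255, -145, 202, 0, 50, 255, -170, 235, 0, 59, 255, -194, 269, 0, 67, 255, -218, 302, 0, 75, 255, -242, 336, 0, 84, 255]' --force 40

```text
t: 1.35
eef_pos: [418.7, 178.8, 238.7]
eef_rot: [3.118, -0.368, -0.002]
ft_force: [0.3, 1.0, -0.2]
grip_width: 0.1
```

```bash
cat > look.py <<'E'
from h import *; import sys
from scipy.spatial.transform import Rotation as Ro
o=env.get_obs(); print(o["t"],o["eef_pos"],o["ft_force"],o["grip_width"]); R=Ro.from_rotvec(o["eef_rot"]).as_matrix(); print(R.round(3))
n=np.array([.975,-.221,0]); D=np.array([452.5,171.7,123])-o["eef_pos"]; print("to contact, tool axes",R.T@D,"turn err deg",np.degrees(np.arctan2(R[1,0],R[0,0]))+12.8)
ims=[]
for k in sys.argv[2:]:
    s=snapshot(k); ims.append(s["pixels"] if k=="wrist" else s["pixels"][100:300,120:440])
    P,ok=pts(s); m=masks(s)["red"]&ok&(P[...,2]>112)&(P[...,2]<143)&(abs(P[...,0]-480)<45)&(abs(P[...,1]-185)<75); q=P[m]
    if len(q)>20:
        l=cv2.fitLine(q[:,:2].astype(np.float32),cv2.DIST_HUBER,0,.01,.01).ravel(); print(k,len(q),l,"x at y=168:",l[2]+l[0]/l[1]*(168-l[3]))
cv2.imwrite(sys.argv[1],cv2.hconcat([cv2.resize(i,(400,250)) if len(ims)>1 else i for i in ims]))
E
python3 look.py pics/d.png wrist top
```

```text
1.35 [418.67278213 178.81453545 238.68354492] [ 0.30701281  1.04859178 -0.22184939] 0.09177695436334225
[[ 0.972 -0.233 -0.001]
 [-0.233 -0.972 -0.001]
 [-0.001  0.002 -1.   ]]
to contact, tool axes [ 34.64475296  -1.14858177 115.65466571] turn err deg -0.6738061366687305
wrist 2704 [2.0745863e-01 9.7824377e-01 4.7704144e+02 1.9860060e+02] x at y=168: 470.5519
top 135 [1.5106224e-01 9.8852426e-01 4.6758301e+02 1.4920256e+02] x at y=168: 470.45557
```

View pics/d.png

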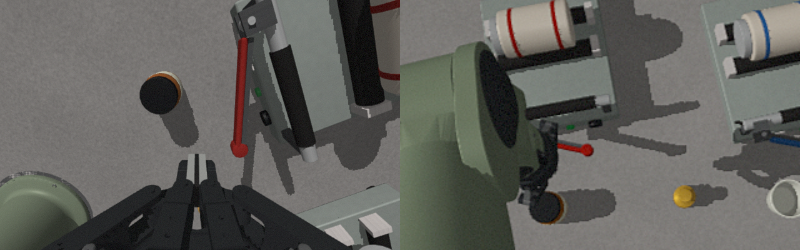

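The wrist view agrees with the first estimate: the lever runs (243,40)–(238,150), fingers shut at (197,160), and the line is within 1 mm. I go down on the outer side, then approach until contact.

>>> play_rows --plan '[0, 0, 30, 0, 255, 0, 0, 60, 0, 255, 0, 0, 90, 0, 255, 0, 0, 110, 0, 255, 0, 0, 110, 0, 255, 10, -1, 110, 0, 255, 20, -1, 110, 0, 255, 24, -1, 110, 0, 255, 24, -1, 110, 0, 255]'

```text
t: 2.58
eef_pos: [444.4, 172.5, 129.0]
eef_rot: [3.117, -0.371, 0.001]
ft_force: [-0.2, 0.4, -0.2]
grip_width: -0.1
```

```bash
python3 look.py pics/e.png wrist scene
```

```text
2.575 [444.36425804 172.45750528 128.95563116] [-0.19496763  0.37810252 -0.18945347] -0.06306267401751126
[[ 0.972 -0.235  0.001]
 [-0.235 -0.972 -0.002]
 [ 0.001  0.002 -1.   ]]
to contact, tool axes [ 8.07987776 -1.18572476  5.96181903] turn err deg -0.7778933146190372
wrist 6008 [2.2735776e-01 9.7381133e-01 4.8048105e+02 2.1431596e+02] x at y=168: 469.66757
scene 134 [1.7462054e-01 9.8463583e-01 4.8063120e+02 1.8990939e+02] x at y=168: 476.74567
```

View pics/e.png

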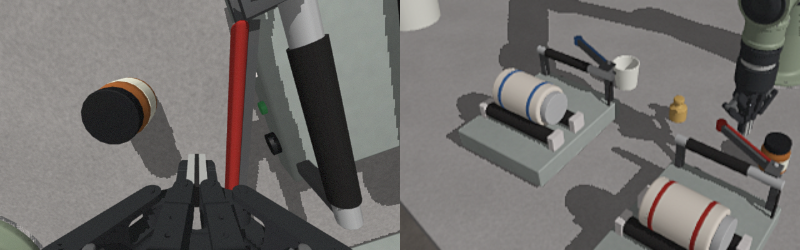

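Fingers shut at (197,165) beside the lever at (235,130), about 8 mm off; the bar is well clear. Now a first partial press, turning with the lever.

>>> play_rows --plan '[5, -1, 0, 0, 255, 8, -1, 0, 0, 255, 12, -1, 0, -2, 255, 16, -1, 0, -4, 255, 20, -1, 0, -6, 255, 24, -1, 0, -8, 255, 28, -1, 0, -10, 255, 28, -1, 0, -10, 255]'

```text
t: 3.68
eef_pos: [470.3, 166.4, 128.3]
eef_rot: [3.137, -0.099, -0.003]
ft_force: [-2.6, -2.0, 1.0]
grip_width: -0.4
```

```bash
python3 look.py pics/f.png wrist scene
```

```text
3.675 [470.25159881 166.44844317 128.2591302 ] [-2.59796971 -2.02519381  1.03914417] -0.41172145222113327
[[ 0.998 -0.063 -0.002]
 [-0.063 -0.998 -0.003]
 [-0.002  0.003 -1.   ]]
to contact, tool axes [-18.03517339  -4.14462925   5.28309844] turn err deg 9.200326346459352
wrist 5201 [7.1879767e-02 9.9741328e-01 4.9123547e+02 2.1726440e+02] x at y=168: 487.68518
scene 149 [3.2421704e-02 9.9947429e-01 4.9391125e+02 1.8819951e+02] x at y=168: 493.256
```

View pics/f.png

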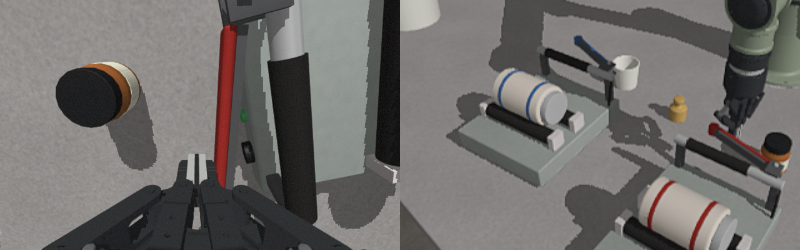

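The lever (230,40)–(218,185) has turned about 9° with about 3 N reaction, as expected. I carry on to near the stop, then a little over it, checking force.

>>> play_rows --plan '[4, 0, 0, -2, 255, 8, -1, 0, -4, 255, 12, -1, 0, -6, 255, 15, -1, 0, -8, 255, 17, -1, 0, -8, 255, 17, -1, 0, -8, 255]'

```text
t: 4.53
eef_pos: [487.3, 166.5, 128.2]
eef_rot: [3.136, 0.12, -0.004]
ft_force: [-4.1, -2.6, -0.4]
grip_width: 0.0
```

```bash
python3 look.py pics/g.png wrist
```

```text
4.525 [487.27976717 166.50593201 128.18162954] [-4.06634563 -2.58450151 -0.4102216 ] 0.02488115121465954
[[ 0.997  0.077 -0.002]
 [ 0.077 -0.997 -0.003]
 [-0.002  0.003 -1.   ]]
to contact, tool axes [-34.2663059   -7.86134627   5.24207462] turn err deg 17.199045310447715
wrist 4983 [ 7.6984175e-02 -9.9703234e-01  5.0068335e+02  2.1803802e+02] x at y=168: 504.54697
```

The lever is about 17° in, near the stop, with 4 N reaction. I creep on in small steps until the force rises.

>>> play_rows --plan '[1, 0, 0, 0, 255, 2, 0, 0, 0, 255, 2, 0, 0, 0, 255]'

```text
t: 4.95
eef_pos: [488.7, 166.5, 128.2]
eef_rot: [3.136, 0.12, -0.005]
ft_force: [-4.4, -3.7, 0.9]
grip_width: -0.2
```

>>> play_rows --plan '[1, 0, 0, 0, 255, 2, 0, 0, 0, 255, 2, 0, 0, 0, 255]'

```text
t: 5.32
eef_pos: [489.0, 166.5, 128.1]
eef_rot: [3.136, 0.121, -0.01]
ft_force: [-7.5, -2.1, 4.8]
grip_width: 0.2
```

```bash
python3 look.py pics/g.png wrist
```

```text
5.325 [488.96538238 166.4945914  128.08240328] [-7.51967608 -2.13850394  4.79423987] 0.1563968041137162
[[ 0.997  0.077 -0.006]
 [ 0.077 -0.997 -0.004]
 [-0.007  0.003 -1.   ]]
to contact, tool axes [-35.92268926  -8.01315226   5.29159722] turn err deg 17.21268687032081
wrist 4875 [ 9.1177568e-02 -9.9583465e-01  5.0170038e+02  2.1818372e+02] x at y=168: 506.29514
```

View pics/g.png

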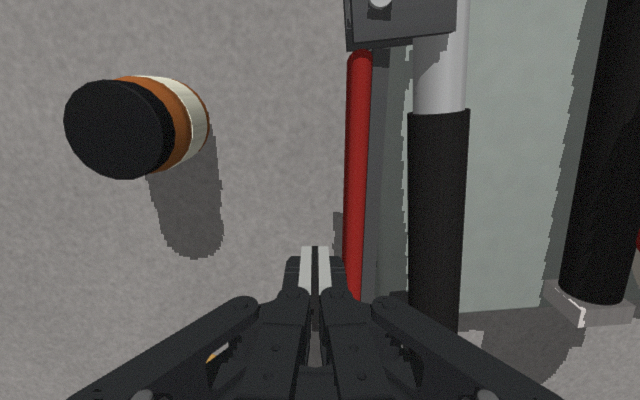

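At the stop: it moved only 0.3 mm for a 2 mm command and force rose to 8 N; the red blade (355,170) still has an open gap to the bar (438,200). Hold for two seconds with the same light push.

>>> play_rows --plan '[2, 0, 0, 0, 255, 2, 0, 0, 0, 255, 2, 0, 0, 0, 255, 2, 0, 0, 0, 255, 2, 0, 0, 0, 255, 2, 0, 0, 0, 255, 2, 0, 0, 0, 255, 2, 0, 0, 0, 255, 2, 0, 0, 0, 255, 2, 0, 0, 0, 255]'

```text
t: 6.62
eef_pos: [489.0, 166.5, 128.1]
eef_rot: [3.135, 0.121, -0.015]
ft_force: [-8.1, -3.4, 5.9]
grip_width: 0.2
```

>>> play_rows --plan '[2, 0, 0, 0, 255, 2, 0, 0, 0, 255, 2, 0, 0, 0, 255, 2, 0, 0, 0, 255, 2, 0, 0, 0, 255, 2, 0, 0, 0, 255, 2, 0, 0, 0, 255]'

```text
t: 7.5
eef_pos: [489.0, 166.5, 128.2]
eef_rot: [3.135, 0.122, -0.021]
ft_force: [-9.7, -3.6, 5.3]
grip_width: 0.1
```

Held for over 2 s at 8–10 N. Now back out gradually along the same way.

>>> play_rows --plan '[-5, 0, 0, 2, 255, -10, -1, 0, 5, 255, -15, -2, 0, 7, 255, -20, -3, 0, 10, 255, -25, -5, 0, 12, 255, -30, -6, 0, 14, 255, -36, -8, 0, 17, 255, -45, -11, 0, 17, 255, -55, -14, 0, 17, 255, -65, -17, 0, 17, 255]'

```text
t: 8.75
eef_pos: [422.5, 178.7, 129.1]
eef_rot: [3.117, -0.342, -0.019]
ft_force: [0.4, 0.2, -0.1]
grip_width: 0.2
```

>>> play_rows --plan '[0, 0, 0, 0, 255, 0, 0, -30, 0, 255, 0, 0, -60, 0, 255, 0, 0, -90, 0, 255, 0, 0, -110, 0, 255, 0, 0, -110, 0, 255, 0, 0, -110, 0, 255]'

```text
t: 9.62
eef_pos: [423.5, 179.0, 238.3]
eef_rot: [3.117, -0.342, -0.02]
ft_force: [0.5, 0.1, 0.1]
grip_width: -0.4
```

```bash
python3 look.py pics/i.png wrist scene; python3 - <<'E'
from h import *
a=dict(np.load("pics/scene.npz")); b=snapshot("scene")
for n,(x0,x1,y0,y1) in dict(jar=(412,434,206,236),tub=(292,312,144,172),weight=(335,351,176,197),blue=(258,295,126,158)).items():
    print(n,"mean pixel change",cv2.absdiff(a["pixels"][y0:y1,x0:x1],b["pixels"][y0:y1,x0:x1]).mean())
E
```

```text
9.625 [423.52199615 179.03008065 238.28210682] [0.54167059 0.14448618 0.13401608] -0.4121349725677529
[[ 0.976 -0.217 -0.013]
 [-0.217 -0.976 -0.004]
 [-0.012  0.007 -1.   ]]
to contact, tool axes [3.12483959e+01 3.99894035e-02 1.14921517e+02] turn err deg 0.26236333569407755
wrist 2648 [2.0818858e-01 9.7808868e-01 4.7704532e+02 1.9794231e+02] x at y=168: 470.67203
scene 139 [1.8909514e-01 9.8195875e-01 4.8051001e+02 1.8947639e+02] x at y=168: 476.37433
jar mean pixel change 3.7484848484848485
tub mean pixel change 4.330357142857143
weight mean pixel change 0.876984126984127
blue mean pixel change 17.226914414414413
```

View pics/i.png

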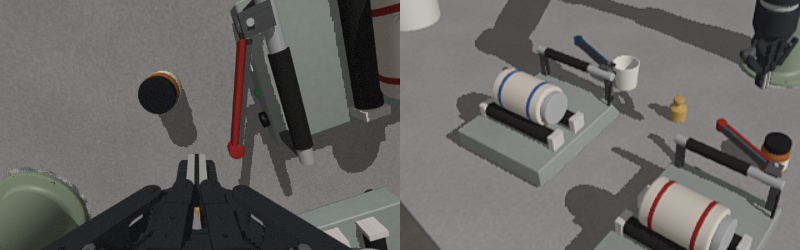

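The red lever, (243,40)–(237,150), is back at its first line: 470.7 against 470.55 mm, same slope. The bench items are where they were. The pixel change at the blue lever is most likely the arm's shadow. I'm handing in.

```bash
python3 -c "
from plant import env; print(env.sign_off())"
```

```text
the job is handed in; nothing more can be done
None
```

I pressed the red lever to its stop with the backs of the shut fingers, from the outer side only. I held it there for about 2.5 s at a wrist force of about 6–12 N, then let it spring back, moved clear and handed the job in at about 10 s. `sign_off` gave no verdict.

- **At the stop:** a 2 mm command moved the fingers only 0.3 mm while the force rose. The last wrist picture showed the lever about 18° in, against a stop at 17.2°, with the gap to the bar still open.
- **After release:** the lever lay on its first line again (470.7 mm against 470.55 mm, same slope). The wrist force was back to about 0.5 N, so nothing was being touched.
- **Jar, tub and weight:** the scene camera showed almost no change where they stand.
- **One check disagreed:** the image around the blue lever changed noticeably (mean pixel difference 17). I put this down to the arm's shadow, as the arm never went near it and the lever looks fully out, but I did not measure its angle.
- **Camera offset:** the scene camera put the red lever about 6 mm off from the wrist camera, both before pressing and after release. I went by the wrist and top views, which agreed.

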